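# Put the overhead camera on air at the vision mixer

## Robot

A 6-joint arm with a two-finger parallel gripper is mounted at the origin on a cart in front of the work surface, level with it; the furniture and walls round the work are solid. World frame = base frame: x ahead of the robot, y to its left, z up, the work surface at z = 0. Lengths are in m, angles in rad, forces in N, time in s.
With the tool pointing down it reaches from about 0.225 to 0.875 m from the base axis. Payload 3.4 kg.
Tool frame: the origin (TCP) lies on the centre line of the jaws, within the pads' length; the fingertips stand 22 mm ahead of it and the grasp point (between the pads) lies 3 mm ahead of it; z points along the fingers, y is the line along which they close (so a half turn about z gives the same grasp; the last joint's range is limited). The gripper opens to 85 mm and grips with 20 to 120 N. Pads are 22 mm wide; open, the fingers measure 114 mm over their backs; the gripper's body (76 mm by 85 mm) begins 54 mm behind the grasp point. The pads swing forward as they close: fully open they stand 13 mm farther back than shut.
Start: joints at [-1.28, 0.276, 1.505, -0, 1.361, -0.121], TCP at [0.23, -0.527, 0.253] pointing down, gripper open.
Joint ranges: [-2.89, 2.89], [-0.75, 2.08], [0.22, 2.7], [-1.18, 4.32], [0.11, 2.71], [-2.7, 2.7]. Speed limits (rad/s): [2.57, 2.57, 3.14, 3.14, 3.14, 3.14].

## Interface

Orientations are given as a unit quaternion [w, x, y, z].
In Python, from rig import readout, optics, ticket gives the robot as it stands. The module is installed in compiled form; this text tells all that it offers.
- The arm moves only by the shell command python3 -m handwheel 'ROWS' [OPENING] [FORCE]. ROWS is one flat JSON list of numbers that holds 1 to 5 rows one after another, with no inner brackets; each row has 4 numbers: dx, dy, dz in m, then a turn about the tool's z in rad; each row shifts and turns the commanded pose from where the row before left it, along the tool's axes as they then stand; what a row does not reach is not made up. A row lasts 1/12 s, in which the tool goes at most 0.0417 m and 0.125 rad, less where a joint would pass 70% of its speed; a pose out of reach is approached as far as the arm can. OPENING is the finger opening in m, set as the command begins (- or left out keeps the last). The fingers move at their own pace and stop on an object; FORCE is the grip in N (left out, the last holds). Time passes only in rows, so rows that do not move let the fingers close. It prints the time, the measured TCP pose, the force, the opening and the grip force at its end. Input that does not fit is refused with a message, and nothing moves.
- readout.get_state(): the state, without advancing time (a new reading comes with each control period).
- optics.get_image(name): name is "side" or "top"; returns a dict with "img" (480x640x3 uint8, red, green, blue), "camera_matrix" (3x3 intrinsics, pixels), "k1" (the pictures are not rectified: a ray, as slopes to the right and down, at radius r is drawn at 1 + k1 r^2 times it, then the intrinsics apply), "T" (4x4, takes a point from camera to world coordinates). Camera axes: x right, y down, z forward; pixel columns grow to the right and rows downward; lengths in m; the calibration is good to about 2 mm. A picture is of the moment at which its call begins. There is no depth.
- ticket.sign_off(): hands the job in; it is judged then, once.
The state is a dict: "clock": time; "qpos": joint angles; "qd": joint speeds; "effort": joint torques, N m; "position": TCP position; "ee_rot": TCP orientation; "contact_force": force on the tool from outside, world axes, zero at the start; "moment": the same for the moment, N m; "width": finger opening in m; "gripper_force": force on a finger pad.
Only numpy, scipy, OpenCV 4.12 (cv2) and the standard library are available. Lean on these libraries where they do the work, as an engineer would, in place of code of your own. Each camera call takes 0.05 s, during which the arm holds its last target. There are 200 camera calls.

## Task

Put the overhead camera on air from the grey vision mixer on the desk: press the red record key, then the blue camera key, then push the black T-bar away from you all the way to its far stop, and last press the yellow microphone key. Use fingertips only and a light touch: press each key well down and let it spring back, leave the white keys alone, do not shift or lift the mixer, do not disturb the stones round it, and leave the T-bar at its far stop.

Things in the scene. Friction and masses are not known exactly. Their poses are not given: they have to be found in the camera images.
- mixer: grey vision mixer, 165 (x) x 283 (y) x 61 mm, 3.3 kg, loose on rubber feet; slides if pushed with over about 15 N. Origin: middle of its underside, on the desk; x from its front edge to its back, y to its left, z up. Deck: middle 50 mm up, rising 0.12 rad to the back. Front row: keys white, white, blue, white, 42 mm apart; red and yellow 55 mm behind the row
- key_red_top (a point): red record key with a white dot, 24 mm square cap; point: middle of its top face. All keys alike: the top stands 13 mm above the deck, slides 8 mm down square to the deck, springs back; 1.5 N starts it, 5.5 N holds it half way, 9.5 N bottoms it.
- key_blue_top (a point): blue camera key, third from the left in the front row, 24 mm square cap; point: middle of its top face. All keys alike: the top stands 13 mm above the deck, slides 8 mm down square to the deck, springs back; 1.5 N starts it, 5.5 N holds it half way, 9.5 N bottoms it.
- key_yellow_top (a point): yellow microphone key with a black microphone sign, 24 mm square cap; point: middle of its top face. All keys alike: the top stands 13 mm above the deck, slides 8 mm down square to the deck, springs back; 1.5 N starts it, 5.5 N holds it half way, 9.5 N bottoms it.
- key_red (a joint): how far the red key is down, m: 0 up, 0.008 bottomed
- key_blue (a joint): how far the blue key is down, m: 0 up, 0.008 bottomed
- key_yellow (a joint): how far the yellow key is down, m: 0 up, 0.008 bottomed
- key_white1 (a joint): how far the leftmost white camera key is down, m (to be left alone)
- key_white2 (a joint): how far the second white camera key from the left is down, m (to be left alone)
- key_white4 (a joint): how far the rightmost white camera key, next on the right of the blue one, is down, m (to be left alone)
- tbar_grip (a point): T-bar at the mixer's right end: black round bar 13 mm thick, 46 mm long, along the mixer's y, on an aluminium stem that ends in a slot in the deck. Point: middle of the bar, on an arc of 86 mm radius about the hinge; 36 mm above the deck at either stop, 42 mm half way. Push it with the fingertips lowered in front of it; about 2 N moves it, and it stays where it is left
- tbar_hinge (a point): middle of the T-bar's hinge axis, 44 mm under the deck; the axis lies along the mixer's y
- tbar (a joint): T-bar angle, rad: 0 at the near stop (bar leaning 0.36 rad to the front of the mixer), 0.72 at the far stop (leaning 0.36 rad to the back); 0.36 stands square to the deck
- egg_jasper: red-brown polished stone egg, 44 x 44 x 55 mm, loose; origin: middle of its underside
- ball_obsidian: black polished ball on a brown ring foot, 56 mm wide, 57 mm high, loose; origin: middle of its underside
- point_rose: pink crystal tower with a pointed top, 29 x 26 x 90 mm, loose, easily tipped; origin: middle of its underside
There are look-alikes about, which are no part of the job. There is more than one size of the ball_obsidian; the job needs the middle-sized.

How it is judged:
By the outcome, as a careful person would: the job done as asked, in the order asked, and still so for the second after the job is handed in, with the robot touching nothing.
It also fails if it takes over 48 s, if anything falls off the work surface, if the arm or the gripper's body presses on something with over 40 N, if the wrist force passes 120 N, or if a joint passes its speed limit or range.

## Working session

There is one attempt and no reset: what is moved stays moved. The work goes in short steps, Python scripts to look and compute and a shell command to move; the robot and the scene stay as the last step left them, time stands still between calls to the robot, and variables do not carry over. Pictures are saved under pics/ and viewed, at most 10 in all, crops included, and the job is handed in when it is done.

```bash
mkdir -p pics; python3 - <<'E'
from rig import readout, optics
import cv2
for n in("top","side"):
    d=optics.get_image(n); cv2.imwrite(f"pics/{n}0.png",d["img"][:,:,::-1]); print(n,d["camera_matrix"].round(1).tolist(),d["k1"],d["T"].round(4).tolist())
s=readout.get_state(); print(s["clock"],s["position"],s["ee_rot"],s["width"])
E
```

```text
top [[498.4, 0.0, 313.4], [0.0, 498.4, 236.7], [0.0, 0.0, 1.0]] 0.013177909597910886 [[-0.0165, -0.9892, 0.1454, 0.5081], [-0.9998, 0.0179, 0.0084, 0.0721], [-0.0109, -0.1452, -0.9893, 1.0281], [0.0, 0.0, 0.0, 1.0]]
side [[491.8, 0.0, 319.0], [0.0, 491.8, 239.0], [0.0, 0.0, 1.0]] -0.10188441160620745 [[-0.9389, -0.1535, 0.3081, 0.3416], [-0.344, 0.3827, -0.8575, 0.8514], [0.0137, -0.911, -0.4121, 0.4534], [0.0, 0.0, 0.0, 1.0]]
0.1 [ 0.2300146  -0.52652016  0.25251013] [-8.30991116e-04  9.78878447e-01  2.04441408e-01 -7.55099508e-05] 0.08548114143201625
```

View pics/top0.png

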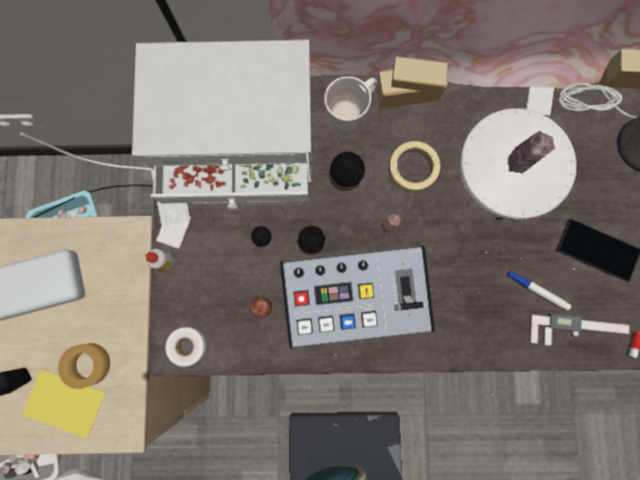

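View pics/side0.png

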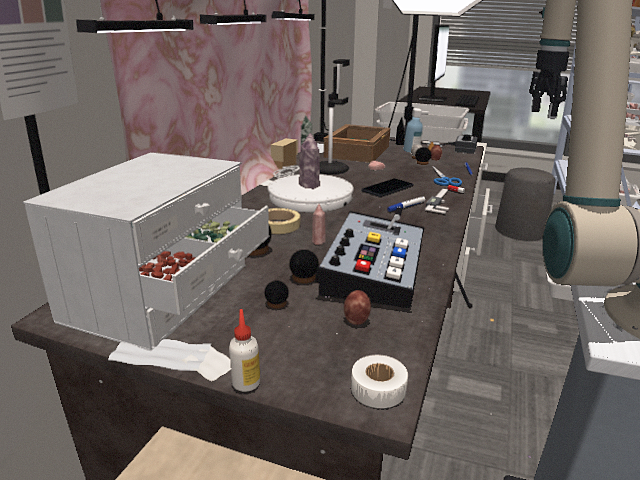

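```bash
python3 - <<'E'
import cv2
t=cv2.imread("pics/top0.png")[225:360,240:445]; cv2.imwrite("pics/tc.png",cv2.resize(t,(779,513),interpolation=cv2.INTER_CUBIC))
t=cv2.imread("pics/side0.png")[200:335,255:435]; cv2.imwrite("pics/sc.png",cv2.resize(t,(720,540),interpolation=cv2.INTER_CUBIC))
E
```

```text
(no output)
```

View pics/tc.png

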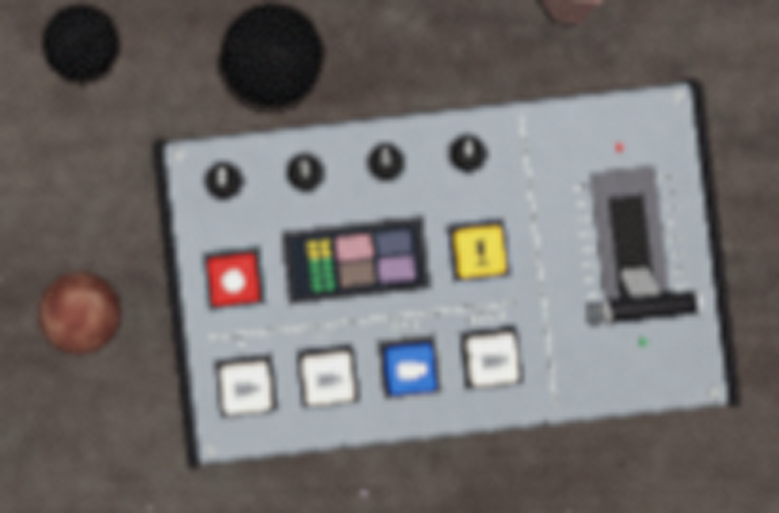

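View pics/sc.png

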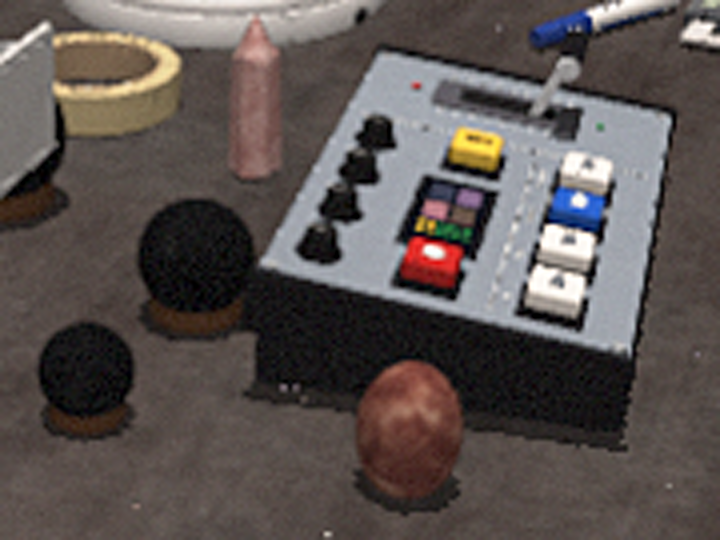

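```bash
cat > h.py <<'E'
import numpy as np
CAM={"top":([498.4,313.4,236.7],0.013178,np.array([[-0.0165,-0.9892,0.1454,0.5081],[-0.9998,0.0179,0.0084,0.0721],[-0.0109,-0.1452,-0.9893,1.0281]])),
"side":([491.8,319.,239.],-0.101884,np.array([[-0.9389,-0.1535,0.3081,0.3416],[-0.344,0.3827,-0.8575,0.8514],[0.0137,-0.911,-0.4121,0.4534]]))}
def proj(c,p):
    (f,cx,cy),k,T=CAM[c]; q=(np.asarray(p)-T[:,3])@T[:,:3]; s=q[...,:2]/q[...,2:]
    return s*(1+k*(s**2).sum(-1,keepdims=True))*f+[cx,cy]
E
python3 - <<'E'
from h import *; from scipy.optimize import least_squares
T=np.array([[233,278],[479,250],[245,388],[328,378],[409,369],[491,359]])/3.8+[240,225]-.37
S=np.array([[433,257],[476,145],[559,286],[567,242],[578,206],[586,167]])/4+[255,200]-.37
TC=np.array([[163,145],[692,84],[735,402],[196,462]])/3.8+[240,225]-.37 # BL,BR,FR,FL deck corners
n=np.array([-np.sin(.12),0,np.cos(.12)]);u=np.array([np.cos(.12),0,np.sin(.12)])
def deck(a,y,h): return np.array([0,0,.05])+a*u+np.array([0,y,0])+h*n
def W(v,m): 
    c,s=np.cos(v[2]),np.sin(v[2]); return np.array(m)@np.array([[c,s,0],[-s,c,0],[0,0,1]])+[v[0],v[1],0]
def keys(v):
    a,y1,yr,yy=v[3:7]; h=.013
    return W(v,[deck(a+.055,yr,h),deck(a+.055,yy,h)]+[deck(a,y1-.042*i,h) for i in range(4)])
cm=[[sx*.0825,sy*.1415,.05+sx*.0099] for sx,sy in((1,1),(1,-1),(-1,-1),(-1,1))]
def res(v): return np.r_[(proj("top",keys(v))-T+0).ravel(),(proj("side",keys(v))-S+v[7:9]).ravel(),(proj("top",W(v,cm))-TC).ravel(),v[7:9]*.3]
r=least_squares(res,[.37,-.02,.1,-.03,.1,.1,-.02,0,0]);v=r.x
print(v.round(4));print(res(v).round(1));k=keys(v);print("keys R Y w1 w2 B w4\n",k.round(4))
# tbar: near stop grip
for ah in (-.02,-.01,0,.01): pass
def tb(ah,y,th): 
    phi=th-.36; return W(v,[deck(ah,y,-.044)+.086*(np.sin(phi)*u+np.cos(phi)*n)])[0]
g=np.array([643,307])/3.8+[240,225]-.37
t=least_squares(lambda p:proj("top",tb(p[0],p[1],0))-g,[.0,-.1]).x
print("hinge a,y",t,"near",tb(*t,0),"mid",tb(*t,.36),"far",tb(*t,.72),"side px crop",(proj("side",tb(*t,0))-[255,200])*4)
print("deck under bar",W(v,[deck(t[0]-.03,t[1],0)]))
E
```

```text
[ 0.5329 -0.0028  0.0982 -0.0445  0.1091  0.1088 -0.0164  1.9551  1.4087]
[-0.1  0.3 -0.1  0.1 -0.2 -0.  -0.2  0.1  0.2 -0.1  0.4 -0.  -0.1 -0.3
  0.3 -0.1 -0.7 -0.2  0.1  0.3 -0.1 -0.3  0.2  0.5 -2.4 -0.5  2.4 -1.1
  1.5  0.2 -1.4  1.2  0.6  0.4]
keys R Y w1 w2 B w4
 [[ 0.5311  0.1064  0.0642]
 [ 0.5433 -0.0183  0.0642]
 [ 0.4767  0.1013  0.0576]
 [ 0.4808  0.0595  0.0576]
 [ 0.4849  0.0177  0.0576]
 [ 0.489  -0.0241  0.0576]]
hinge a,y [ 0.00609834 -0.09129991] near [ 0.51363055 -0.09646103  0.08332803] mid [ 0.54290647 -0.09357572  0.09242801] far [ 0.57349594 -0.09056096  0.09058153] side px crop [563.22902644  55.78789801]
deck under bar [[ 0.51826948 -0.09600384  0.04713868]]
```

Targets: red key top px (301,298), blue (348,322), yellow (366,291), T-bar (409,306). Look-alikes: the white keys at (304,327), (326,324) and (369,319), the display at (333,294), the knobs, and the deck LEDs. The crops confirm the choice, and the fitted key layout agrees with both cameras to about 0.5 px.

```bash
python3 -m handwheel '[0, 0, 0, 0.105, 0, 0, 0, 0.105, 0, 0, 0, 0.105, 0, 0, 0, 0, 0, 0, 0, 0]' 0 20
cat >> h.py <<'E'
def to(p):
    from rig import readout; from scipy.spatial.transform import Rotation as R
    s=readout.get_state(); w,x,y,z=s["ee_rot"]; M=R.from_quat([x,y,z,w]).as_matrix()
    print("tool d",(M.T@(np.array(p)-s["position"])).round(4),"head",round(np.arctan2(M[1,0],M[0,0]),4),"F",s["contact_force"].round(2),"w",s["width"],"t",s["clock"])
E
python3 -c "from h import *;to([.5311,.1064,.0642])"
```

```text
clock: 0.52
position: [0.2301, -0.5268, 0.253]
ee_rot: [-0.0, 0.999, 0.05, -0.0]
contact_force: [-0.7, -0.3, 0.0]
width: 0.0259
gripper_force: 0.0
tool d [ 0.3624 -0.6     0.1891] head 0.0995 F [-0.7  -0.25  0.04] w 0.025907299371224886 t 0.5167
```

```bash
for i in 1; do python3 -m handwheel '[0.02, -0.033, 0, 0, 0.02, -0.033, 0, 0, 0.02, -0.033, 0, 0, 0.02, -0.033, 0, 0, 0.02, -0.033, 0, 0]'; python3 -m handwheel '[0.02, -0.033, 0, 0, 0.02, -0.033, 0, 0, 0.02, -0.033, 0, 0, 0.02, -0.033, 0, 0, 0.02, -0.033, 0, 0]'; python3 -m handwheel '[0.02, -0.033, 0, 0, 0.02, -0.033, 0, 0, 0.02, -0.033, 0, 0, 0.02, -0.033, 0, 0, 0.02, -0.033, 0, 0]'; python3 -m handwheel '[0.02, -0.033, 0, 0, 0.02, -0.033, 0, 0, 0.02, -0.033, 0, 0, 0, 0, 0, 0, 0, 0, 0, 0]'; done | grep -E 'clock|pos|force'
python3 -c "from h import *;to([.5311,.1064,.0642])"
```

```text
clock: 0.93
position: [0.314, -0.3514, 0.2532]
contact_force: [0.4, 0.6, -0.6]
gripper_force: 0.0
clock: 1.35
position: [0.3976, -0.1774, 0.2534]
contact_force: [1.2, -0.6, 0.2]
gripper_force: 0.0
clock: 1.77
position: [0.4813, -0.0033, 0.2534]
contact_force: [-0.2, -0.7, -0.7]
gripper_force: 0.0
clock: 2.18
position: [0.5314, 0.1008, 0.2527]
contact_force: [0.5, -0.9, -0.7]
gripper_force: 0.0
tool d [ 0.0005 -0.0057  0.1885] head 0.1025 F [ 0.54 -0.85 -0.68] w 0.0003733478375066368 t 2.1833
```

```bash
(python3 -m handwheel '[0, -0.006, 0.02, 0, 0, 0, 0.04, 0, 0, 0, 0.04, 0, 0, 0, 0.03, 0, 0, 0, 0.02, 0]'; python3 -m handwheel '[0, 0, 0, 0, 0, 0, 0, 0]') | grep -E 'clock|pos|cont'
python3 - <<'E'
from h import *;to([.5311,.1064,.0642])
from rig import optics; import cv2
a=cv2.resize(optics.get_image("side")["img"][150:335,255:435,::-1],(583,599),interpolation=3)
cv2.imwrite("pics/s1.png",a)
E
```

```text
clock: 2.6
position: [0.5276, 0.1033, 0.1003]
contact_force: [-0.1, -0.3, -1.1]
clock: 2.77
position: [0.5295, 0.1038, 0.1028]
contact_force: [-0.3, 0.4, 0.8]
tool d [ 0.0019 -0.0025  0.0386] head 0.0964 F [-0.29  0.43  0.77] w 2.742974608743854e-05 t 2.7667
```

View pics/s1.png

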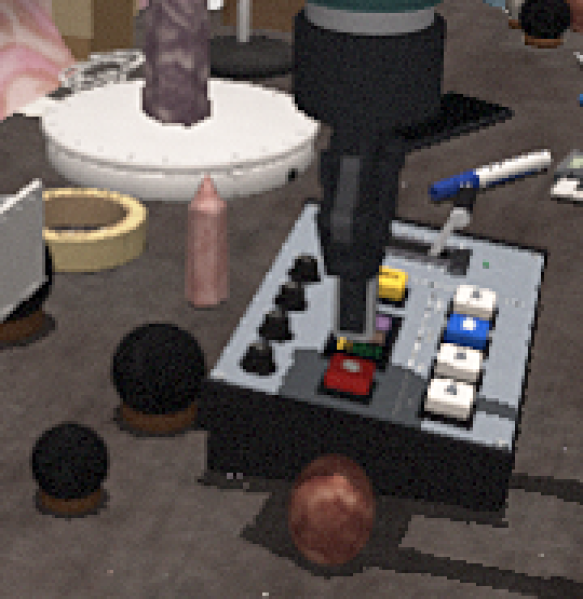

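The fingertip is at (356,337) in the crop, about 17 mm straight above the red cap at (350,372). That matches the calculation, so I'm pressing.

```bash
python3 -m handwheel '[0.001, -0.001, 0.008, 0, 0, 0, 0.008, 0, 0, 0, 0.002, 0, 0, 0, 0, 0, 0, 0, 0, 0]' | grep -E 'clock|pos|cont'
python3 -m handwheel '[0, 0, 0.002, 0, 0, 0, 0.001, 0, 0, 0, 0, 0, 0, 0, 0, 0]'| grep -E 'clock|pos|cont'; python3 -c "from h import *;to([.5311,.1064,.0642])"
```

```text
clock: 3.23
position: [0.5321, 0.106, 0.086]
contact_force: [0.5, -0.8, 3.6]
clock: 3.57
position: [0.5324, 0.106, 0.0831]
contact_force: [0.9, 0.0, 5.5]
tool d [-0.0013 -0.0005  0.0188] head 0.097 F [0.94 0.02 5.55] w 4.6405632850182476e-05 t 3.5667
```

Half way at 5.5 N, as the key's spring figures say. I'll go on to about 9 N.

```bash
python3 -m handwheel '[0, 0, 0.002, 0, 0, 0, 0.001, 0, 0, 0, 0, 0, 0, 0, 0, 0]'| grep -E 'clock|pos|cont'; python3 -m handwheel '[0, 0, 0.001, 0, 0, 0, 0, 0, 0, 0, 0, 0]'| grep -E 'clock|pos|cont'
```

```text
clock: 3.9
position: [0.5327, 0.1061, 0.0805]
contact_force: [0.7, -1.0, 8.3]
clock: 4.15
position: [0.5328, 0.1061, 0.0797]
contact_force: [0.5, -0.4, 9.1]
```

```bash
python3 -m handwheel '[0, 0, -0.01, 0, 0, 0, -0.025, 0, 0, 0, -0.01, 0, -0.013, 0.02, 0, 0, -0.014, 0.021, 0, 0]'| grep -E 'clock|pos|cont'; python3 -m handwheel '[-0.014, 0.021, 0, 0, -0.014, 0.021, 0, 0, 0, 0, 0, 0, 0, 0, 0, 0, 0, 0, 0, 0]'| grep -E 'clock|pos|cont'; python3 -c "from h import *;to([.4849,.0177,.0576])"
```

```text
clock: 4.57
position: [0.5091, 0.0632, 0.1239]
contact_force: [0.4, -1.4, 0.9]
clock: 4.98
position: [0.4849, 0.0185, 0.1232]
contact_force: [0.4, -0.2, 0.4]
tool d [-0.0001  0.0008  0.0656] head 0.0962 F [ 0.38 -0.15  0.42] w 2.4291386580862074e-05 t 4.9833
```

```bash
python3 -m handwheel '[0, 0.001, 0.02, 0, 0, 0, 0.015, 0, 0, 0, 0.007, 0, 0, 0, 0.003, 0, 0, 0, 0, 0]'| grep -E 'clock|pos|cont'; python3 -m handwheel '[0, 0, 0.002, 0, 0, 0, 0.001, 0, 0, 0, 0.001, 0, 0, 0, 0, 0, 0, 0, 0, 0]'| grep -E 'clock|pos|cont'
```

```text
clock: 5.4
position: [0.4847, 0.0181, 0.078]
contact_force: [-2.1, 1.4, 3.6]
clock: 5.82
position: [0.485, 0.018, 0.0752]
contact_force: [-2.2, 4.0, 6.3]
```

```bash
python3 -m handwheel '[0, 0, 0, 0, 0, 0, 0, 0, 0, 0, 0, 0]'| grep -E 'clock|pos|cont'; python3 - <<'E'
from h import *;to([.4849,.0177,.0576])
from rig import readout,optics; import cv2
print(readout.get_state()["moment"].round(3))
a=cv2.resize(optics.get_image("side")["img"][150:335,255:435,::-1],(583,599),interpolation=3)
cv2.imwrite("pics/s2.png",a)
E
```

```text
clock: 6.07
position: [0.485, 0.018, 0.0753]
contact_force: [-2.2, 4.0, 5.8]
tool d [-0.0001  0.0003  0.0177] head 0.0962 F [-2.19  4.04  5.77] w 0.0005343002667504488 t 6.0667
[0.659 0.288 0.005]
```

View pics/s2.png

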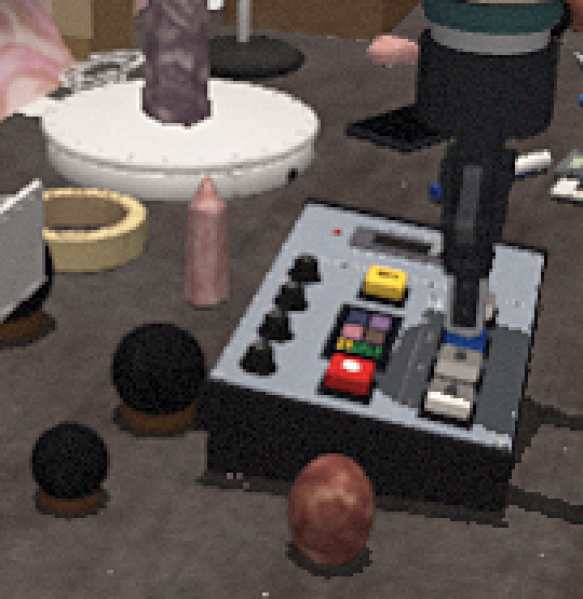

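The finger stands centred on the blue cap at (465,335) and the other keys are up. The side force is friction, so I'll ease it off a little and press on.

```bash
python3 -m handwheel '[-0.0005, -0.001, 0.001, 0, 0, 0, 0.001, 0, 0, 0, 0.001, 0, 0, 0, 0, 0, 0, 0, 0, 0]'| grep -E 'clock|pos|cont'
```

```text
clock: 6.53
position: [0.4852, 0.0182, 0.0728]
contact_force: [-1.6, 2.5, 8.8]
```

```bash
python3 -m handwheel '[0, 0, -0.01, 0, 0, 0, -0.035, 0, 0, 0, -0.03, 0, -0.005, 0.03, 0, 0, -0.005, 0.03, 0, 0]'| grep -E 'clock|pos|cont'; python3 -m handwheel '[-0.003, 0.03, 0, 0, 0, 0.027, 0, 0, 0, 0, 0, 0, 0, 0, 0, 0]'| grep -E 'clock|pos|cont'; python3 -c "from h import *;to([.4838,-.0994,.097])"
```

```text
clock: 6.95
position: [0.4822, -0.0429, 0.1491]
contact_force: [-0.1, 0.0, -0.4]
clock: 7.28
position: [0.4831, -0.1011, 0.1467]
contact_force: [-0.3, -0.7, 0.3]
tool d [ 0.0008 -0.0017  0.0497] head 0.0941 F [-0.26 -0.75  0.26] w 0.00038682201373662505 t 7.2833
```

Lower in front of the bar, then approach it.

```bash
python3 -m handwheel '[0, -0.002, 0.02, 0, 0, 0, 0.02, 0, 0, 0, 0.01, 0, 0, 0, 0, 0, 0, 0, 0, 0]'| grep -E 'clock|pos|cont'; python3 -m handwheel '[0.005, 0, 0, 0, 0.005, 0, 0, 0, 0.005, 0, 0, 0, 0, 0, 0, 0, 0, 0, 0, 0]'| grep -E 'clock|pos|cont'
python3 - <<'E'
from rig import optics; import cv2
a=cv2.resize(optics.get_image("side")["img"][150:335,255:435,::-1],(583,599),interpolation=3)
cv2.imwrite("pics/s3.png",a)
E
```

```text
clock: 7.7
position: [0.4821, -0.0967, 0.0961]
contact_force: [-0.9, -1.4, -0.2]
clock: 8.12
position: [0.4983, -0.0962, 0.0967]
contact_force: [0.9, -0.0, -0.3]
```

View pics/s3.png

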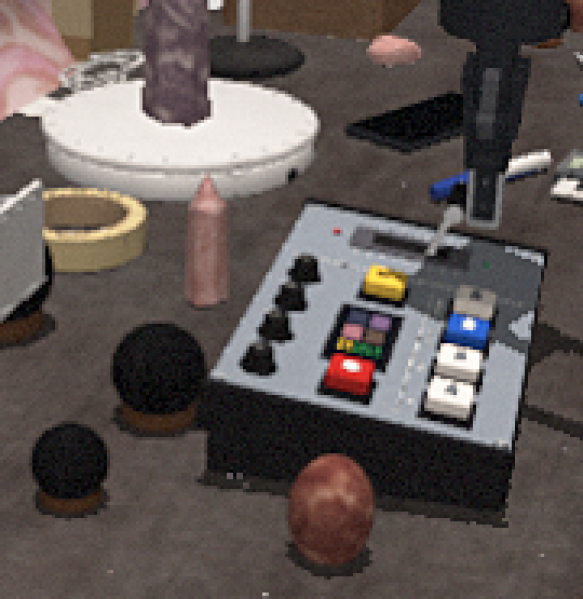

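The finger at (485,205) stands just in front of the bar end at (453,215), and all the keys are up. Push.

```bash
python3 -m handwheel '[0.004, 0, 0, 0, 0.008, 0, 0, 0, 0.008, 0, 0, 0, 0.008, 0, 0, 0, 0, 0, 0, 0]'| grep -E 'clock|pos|cont'; python3 -m handwheel '[0.008, 0, 0, 0, 0.008, 0, 0, 0, 0.005, 0, 0, 0, 0, 0, 0, 0, 0, 0, 0, 0]'| grep -E 'clock|pos|cont'
```

```text
clock: 8.58
position: [0.528, -0.0935, 0.0964]
contact_force: [0.2, -0.2, -0.4]
clock: 9.0
position: [0.5472, -0.0915, 0.0962]
contact_force: [0.1, 0.1, -0.6]
```

```bash
python3 -m handwheel '[0.002, 0, 0, 0, 0.002, 0, 0, 0, 0.002, 0, 0, 0, 0.002, 0, 0, 0]'| grep -E 'clock|pos|cont'; python3 -m handwheel '[0.001, 0, 0, 0, 0.001, 0, 0, 0, 0, 0, 0, 0]'| grep -E 'clock|pos|cont'
python3 - <<'E'
from rig import optics; import cv2
a=cv2.resize(optics.get_image("side")["img"][150:335,255:435,::-1],(583,599),interpolation=3)
cv2.imwrite("pics/s4.png",a)
E
```

```text
clock: 9.33
position: [0.5523, -0.0907, 0.0959]
contact_force: [-8.0, -2.5, 2.5]
clock: 9.58
position: [0.5524, -0.0907, 0.0959]
contact_force: [-8.4, -3.1, 3.8]
```

View pics/s4.png

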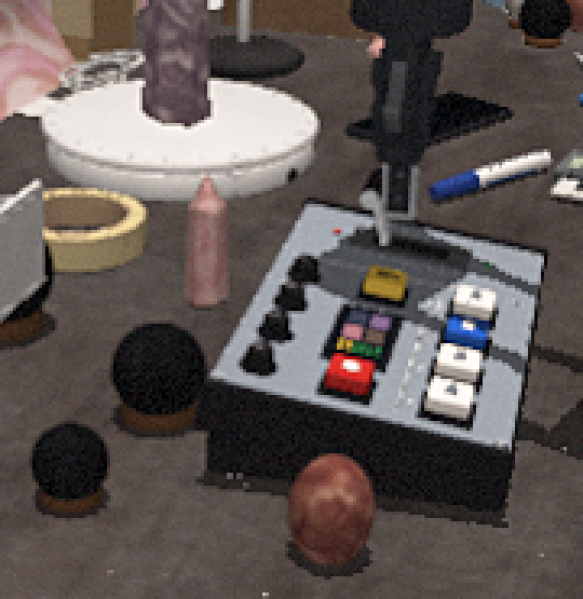

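The bar at (375,195) leans to the back, and the force has climbed to 8.4 N with no further travel, so it is at the far stop. The mixer has not moved. Back off, lift, and go over the yellow key.

```bash
python3 -m handwheel '[-0.01, 0, 0, 0, -0.02, 0, 0, 0, 0, 0, -0.025, 0, 0, 0, -0.02, 0, 0, -0.02, 0, 0]'| grep -E 'clock|pos|cont'; python3 -m handwheel '[0.006, -0.025, 0, 0, 0.006, -0.028, 0, 0, 0, 0, 0, 0, 0, 0, 0, 0]'| grep -E 'clock|pos|cont'; python3 -c "from h import *;to([.5433,-.0183,.0642])"
```

```text
clock: 10.05
position: [0.5283, -0.0765, 0.1456]
contact_force: [1.2, 0.4, 0.6]
clock: 10.38
position: [0.5317, -0.0184, 0.1418]
contact_force: [-0.1, -0.4, 0.3]
tool d [0.0114 0.001  0.0776] head 0.0992 F [-0.08 -0.38  0.28] w 6.898978926261413e-05 t 10.3833
```

```bash
python3 -m handwheel '[0.0115, 0.001, 0.02, 0, 0, 0, 0.015, 0, 0, 0, 0.012, 0, 0, 0, 0, 0, 0, 0, 0, 0]'| grep -E 'clock|pos|cont'; python3 -c "from h import *;to([.5433,-.0183,.0642])"
```

```text
clock: 10.8
position: [0.5425, -0.0201, 0.0939]
contact_force: [0.1, -0.4, -0.1]
tool d [ 0.001  -0.0018  0.0297] head 0.096 F [ 0.07 -0.37 -0.13] w -0.000316072652002957 t 10.8
```

```bash
python3 -m handwheel '[0.001, -0.001, 0.003, 0, 0, 0, 0.004, 0, 0, 0, 0.002, 0, 0, 0, 0.001, 0, 0, 0, 0, 0]'| grep -E 'clock|pos|cont'; python3 -m handwheel '[0, 0, 0.001, 0, 0, 0, 0.001, 0, 0, 0, 0.001, 0, 0, 0, 0, 0, 0, 0, 0, 0]'| grep -E 'clock|pos|cont'
```

```text
clock: 11.22
position: [0.5445, -0.0186, 0.085]
contact_force: [0.7, -0.8, 5.2]
clock: 11.63
position: [0.5449, -0.0186, 0.0823]
contact_force: [2.5, -0.2, 7.3]
```

```bash
python3 -m handwheel '[0, 0, 0.001, 0, 0, 0, 0.001, 0, 0, 0, 0, 0, 0, 0, 0, 0]'| grep -E 'clock|pos|cont'; python3 -m handwheel '[0, 0, -0.01, 0, 0, 0, -0.03, 0, 0, 0, -0.04, 0, 0, 0, -0.04, 0, 0, 0, -0.02, 0]'| grep -E 'clock|pos|cont'; python3 -m handwheel '[-0.04, 0, 0, 0, -0.04, 0, 0, 0, -0.04, 0, 0, 0, -0.04, 0, 0, 0, 0, 0, 0, 0]'| grep -E 'clock|pos|cont'
python3 - <<'E'
from rig import optics; import cv2, numpy as np
a=cv2.resize(optics.get_image("side")["img"][200:335,255:435,::-1],(480,360),interpolation=3)
b=cv2.resize(optics.get_image("top")["img"][210:360,240:445,::-1],(480,351),interpolation=3)
cv2.imwrite("pics/e.png",cv2.resize(np.vstack([a,b]),(405,600)))
E
```

```text
clock: 11.97
position: [0.5451, -0.0186, 0.0806]
contact_force: [0.8, -0.5, 8.1]
clock: 12.38
position: [0.5441, -0.0182, 0.2237]
contact_force: [1.7, -0.6, 1.1]
clock: 12.8
position: [0.3741, -0.0321, 0.2177]
contact_force: [-0.5, 0.1, -0.7]
```

View pics/e.png

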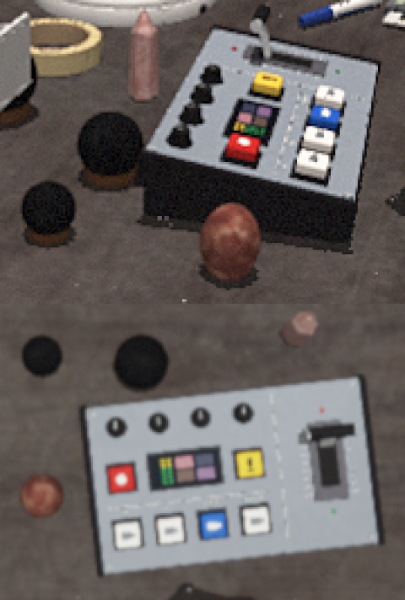

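All keys are up, the bar is at the back in both views, and the stones and mixer are in place. A quick numeric check of the far-stop pixel, read as top (405.5,275.9):

```bash
python3 -c "
from h import *
print(proj('top',[.5735,-.0906,.0906]),proj('top',[.5700,-.0909,.0914]))
from rig import ticket; print(ticket.sign_off())"
```

```text
[404.96876635 273.2188576 ] [405.28365571 275.05315174]
the job is handed in; nothing more can be done
None
```

I pressed red (9.1 N), blue (8.8 N) and yellow (8.1 N) in that order around the T-bar push, with yellow last, and handed the job in at about 13 s. The T-bar stalled at 8.4 N, as at a far stop, and the last pictures show all keys up and nothing shifted. However, I read the bar about 2.7 px (roughly 5 mm) short of its predicted far-stop position, partly reading error, and signed off in the same command as that check, so the far stop isn't independently confirmed.

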